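# Mark the planter and present the seed-ball dish

## Robot

A 6-joint arm with a two-finger parallel gripper is mounted at the origin on the work surface. World frame = base frame: x ahead of the robot, y to its left, z up, the work surface at z = 0. Lengths are in m, angles in rad, forces in N, time in s.
With the tool pointing down it reaches from about 0.325 to 0.9 m from the base axis. Payload 6.1 kg.
Tool frame: the origin (TCP) lies midway between the tips of the shut fingers; the grasp point (between the pads) lies 19 mm behind it; z points along the fingers, y is the line along which they close (so a half turn about z gives the same grasp; the last joint's range is limited). The gripper opens to 85 mm and grips with 20 to 120 N. Pads are 22 mm wide; open, the fingers measure 114 mm over their backs; the gripper's body (76 mm by 85 mm) begins 54 mm behind the grasp point. The pads swing forward as they close: fully open they stand 13 mm farther back than shut.
Start: joints at [-1.308, 0.22, 1.526, -0, 1.395, -0.126], TCP at [0.237, -0.578, 0.231] pointing down, gripper open.
Joint ranges: [-2.98, 2.98], [-0.91, 2.08], [0.09, 2.57], [-1.24, 4.39], [0.2, 2.65], [-2.68, 2.68]. Speed limits (rad/s): [2.57, 2.57, 3.01, 3.14, 3.14, 3.14].

## Interface

Orientations are given as a unit quaternion [w, x, y, z].
In Python, from cell import robot gives the robot as it stands. The module is installed in compiled form; this text tells all that it offers.
- The arm moves only by the tool arm_command, never from a script. Its arguments are lists of equal length, an entry for each row: "linear": the shift along the tool's x, y, z in mm, a list of three; "angular": the turn, a rotation vector about the tool's x, y, z in degrees, a list of three; "fingers": the opening, from -1 (shut) to 1 (fully open). In form: {"linear": [[tx, ty, tz], ...], "angular": [[ax, ay, az], ...], "fingers": [fingers, ...]}. A call has 1 to 12 rows; each row shifts and turns the commanded pose from where the row before left it, along the tool's axes as they then stand; what a row does not reach is not made up. A row lasts 1/12 s, in which the tool goes at most 41.7 mm and 7.16 degrees, less where a joint would pass 70% of its speed; a pose out of reach is approached as far as the arm can. A call with a gripper value outside its range is refused whole. The fingers move at their own pace and stop on an object; the grip force is fixed at half the most. Time passes only in rows, so rows that do not move let the fingers close. It gives the time, the measured TCP pose, the force, the opening and the grip force at its end, in the units of the state.
- robot.read_state(): the state, without advancing time (a new reading comes with each control period).
- robot.snapshot(name): name is "side" or "top"; returns a dict with "pixels" (480x640x3 uint8, blue, green, red), "z_map" (480x640 float32, m along the optical axis (not along the pixel's ray), 0 where there is no reading), "fx", "fy", "cx", "cy" (pixels), "xyz" and "attitude" of the camera in the world. Camera axes: x right, y down, z forward; pixel columns grow to the right and rows downward; lengths in m; the calibration is good to about 2 mm. A picture is of the moment at which its call begins.
- robot.job_done(): hands the job in; it is judged then, once.
The state is a dict: "time": time; "joint_pos": joint angles; "joint_vel": joint speeds; "effort": joint torques, N m; "eef_pos": TCP position; "tool_rot": TCP orientation; "contact_force": force on the tool from outside, world axes, zero at the start; "torque": the same for the moment, N m; "opening": opening from 0.0 (shut) to 1.0 (fully open); "grip_force": force on a finger pad.
Only numpy, scipy, OpenCV 4.12 (cv2) and the standard library are available. Lean on these libraries where they do the work, as an engineer would, in place of code of your own. Each camera call takes 0.05 s, during which the arm holds its last target. There are 200 camera calls.

## Task

Take the wooden label stake from its slanted rack, stand it upright in the red marker tube of the planter with its foot on the tube's floor, and let go. Then lift the blue dish by its handle about 10 cm straight up off the green stand, and only there turn it, level, about a quarter turn until its orange lip points straight at the white pot, keeping the clay ball in the middle of the dish. Finish while still holding the dish there, level and still above its stand, and leave the bottle, the cup and the paperweight alone.

Things in the scene. Friction and masses are not known exactly. Their poses are not given: they have to be found in the camera images.
- stake: Square wooden label stake, 10 x 10 mm in section, 200 mm long, 25 g, the top 30 mm yellow. Origin at the centre of its foot (the plain end), z runs along it to the yellow top. At the start it lies in the rack, leaning 40 degrees from vertical with its top away from the robot.
- rack: Fixed aluminium rack, base 150 x 60 mm, left or right of the stand (planter on the other side). A slanted trough with 12 mm side walls carries the lowest 125 mm of the stake; the upper 75 mm sticks out free: grip it across there, 155 mm from the foot, 140 mm above the table. Origin on the table under the stake's foot (which is 20 mm up); x level, to where the stake leans.
- planter: Fixed white round pot, open, 94 mm across the rim, 60 mm high, with a red marker tube joined to it at its far side. Origin on the table under the middle of the white pot; the tube's axis lies 72 mm from it along x (away from the robot), z up.
- planter_tube (a point): Centre of the mouth of the red marker tube: upright tube, inside 28 mm, outside 34 mm, 75 mm high, its inner floor 4 mm above the table, so 71 mm deep. The stake stands in it leaning at most about 15 degrees when let go.
- dish: Loose blue round dish, 126 mm across, 32 mm high at the rim, 0.2 kg (may vary by a third), its floor a shallow cone sloping 10 degrees down to the middle, with a fixed aluminium bail handle. Origin at the centre of its underside, x points to the orange lip, y along the handle bar, z up. It starts on the stand with the lip pointing roughly away from the robot.
- dish_grip (a point): Middle of the handle bar, 110 mm above the dish's underside, straight over its centre. The bar is 14 mm wide (along the dish's x), 12 mm high and runs 132 mm along the dish's y between two uprights; grip it across its width from above.
- dish_lip (a point): End of the flat orange lip, 34 mm wide, 95 mm from the dish's centre along its x, at rim height.
- dish_middle (a point): Where the ball's centre lies when it rests in the middle of the dish: 21 mm above the dish's underside, on its axis.
- ball_center (a point): Centre of the loose brown clay seed ball, 30 mm across, 20 g. It rolls freely in the dish and starts in its middle.
- stand: Fixed round green stand, 110 mm across at the foot, 84 mm across the top, 20 mm high, carrying the dish. Origin on the table under its centre.
- bottle: Bystander: loose green bottle, 56 mm across, 130 mm high. Origin under its centre.
- cup: Bystander: loose clear plastic cup, 72 mm across, 80 mm high. Origin under its centre.
- weight: Bystander: loose red paperweight with a knob, 60 mm across, 50 mm high. Origin under its centre.
Things that resemble listed ones, but are neither listed nor needed, are in the scene too. Of the things shaped like the dish, the blue one is meant.

How it is judged:
By the outcome, as a careful person would: the job done as asked, in the order asked, and still so for the second after the job is handed in, while the arm keeps its last pose, push and grip.
It also fails if it takes over 61 s, if anything falls off the work surface, if the arm or the gripper's body presses on something with over 40 N, if the wrist force passes 120 N, or if a joint passes its speed limit or range.

## Working session

There is one attempt and no reset: what is moved stays moved. The work goes in short steps, Python scripts to look and compute and a tool call to move; the robot and the scene stay as the last step left them, time stands still between calls to the robot, and variables do not carry over. Pictures are saved under pics/ and viewed, at most 10 in all, crops included, and the job is handed in when it is done.

Besides the shell and the picture viewer there is one more tool, called after "Call:" as name(argument=value, ...) on one line, values as JSON. arm_command: Moves the arm, as the interface text tells. Its arguments: {"type":"object","properties":{"linear":{"type":"array","items":{"type":"array","items":{"type":"number"}}},"angular":{"type":"array","items":{"type":"array","items":{"type":"number"}}},"fingers":{"type":"array","items":{"type":"number"}}},"required":["linear","angular","fingers"]}

```bash
mkdir -p pics
cat > h.py <<'E'
import numpy as np, cv2
from scipy.spatial.transform import Rotation as R
from cell import robot
def rot(q): return R.from_quat([q[1],q[2],q[3],q[0]])
def snap(n):
    s=robot.snapshot(n); z=s['z_map']; v,u=np.indices(z.shape)
    c=np.stack([(u-s['cx'])*z/s['fx'],(v-s['cy'])*z/s['fy'],z],-1)
    a=np.array(s['attitude']); M=rot(a) if a.size==4 else R.from_matrix(a)
    P=M.apply(c.reshape(-1,3)).reshape(c.shape)+np.array(s['xyz']); P[z==0]=np.nan
    return s,s['pixels'],P
E
python3 - <<'E'
from h import *
for n in("side","top"):
    s,I,P=snap(n); cv2.imwrite(f'pics/{n}0.png',I); print(n,s['xyz'],s['attitude'],s['fx'],s['cx'],s['cy'])
    np.save(n+'0.npy',P)
st=robot.read_state(); print(st)
E
```

```text
side [0.42623753 0.82989273 0.64155792] [ 0.02634646 -0.04793922  0.87195024 -0.48652901] 438.8821259329574 317.852312004384 241.33314444048398
top [ 0.30686013 -0.01714266  1.24129291] [ 0.06251898 -0.70038501  0.7070586  -0.07496907] 524.4142814843094 321.0258246495198 239.20506910045611
{'time': 0.1, 'joint_pos': array([-1.30813507e+00,  2.21124683e-01,  1.52749896e+00,  3.49005286e-06,
        1.39471466e+00, -1.26126281e-01]), 'joint_vel': array([ 0.00154525, -0.00217821, -0.00407626,  0.00046575, -0.00114768,
        0.00062282]), 'effort': array([ 2.47471871e-03, -4.98241174e+01, -3.90546227e+01, -7.70205293e-05,
        5.62300236e-03,  1.45589217e-05]), 'eef_pos': array([ 0.23675575, -0.5778302 ,  0.23032144]), 'tool_rot': array([-8.70910634e-04,  9.81164642e-01,  1.93171383e-01, -5.78256289e-05]), 'contact_force': array([-0.52630554, -0.26242551,  0.79022773]), 'torque': array([0.030472  , 0.03521768, 0.0316491 ]), 'grip_force': 0.0, 'opening': 0.9987372377174458}
```

View pics/side0.png

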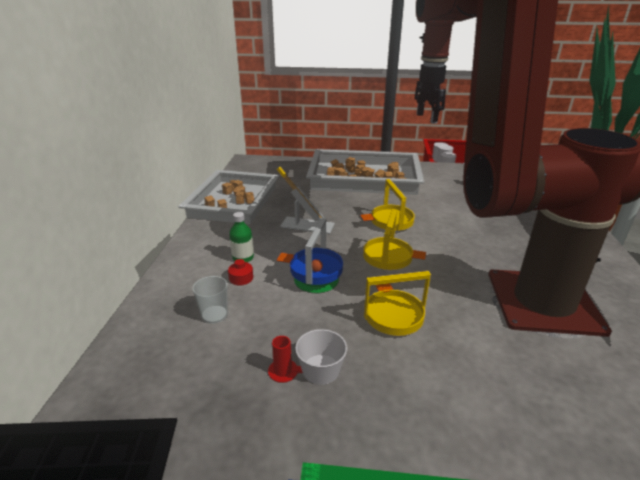

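View pics/top0.png

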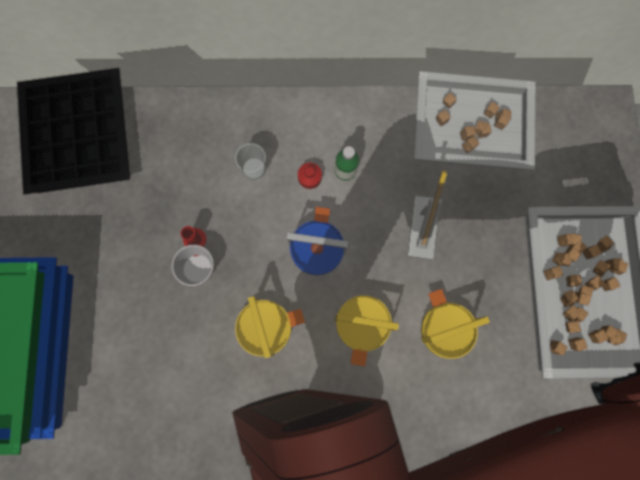

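The side view shows the blue dish on the green stand at (317,268), the stake in its rack at (300,200), the white pot at (320,355) and its red tube at (283,350). In the top view the dish is at (317,248), the stake runs (424,240)→(443,176), the pot is at (193,265) and the tube at (189,236).

Dish candidates in the top view are yellow (263,328), yellow (365,323), yellow (450,330) and blue (317,248). Only the last is blue and on the green stand, so it is the one meant. I'll confirm it in a crop.

```bash
cat > m.py <<'E'
from h import *
I=cv2.imread('pics/top0.png'); P=np.load('top0.npy'); J=cv2.imread('pics/side0.png'); Q=np.load('side0.npy')
a=cv2.resize(I[150:290,150:470],None,fx=2.4,fy=2.4,interpolation=3); cv2.imwrite('pics/crop0.png',a)
def seg(I,P,box,lo,hi,zr):
    h=cv2.cvtColor(I,cv2.COLOR_BGR2HSV); m=cv2.inRange(h,lo,hi)>0; b=np.zeros_like(m); b[box[1]:box[3],box[0]:box[2]]=1
    m&=b&(P[...,2]>zr[0])&(P[...,2]<zr[1]); return P[m]
def rep(n,p): print(n,len(p),'mean',p.mean(0).round(4),'min',p.min(0).round(4),'max',p.max(0).round(4)) if len(p) else print(n,0)
for nm,A,B,bx in (("top",I,P,dict(stake=(410,160,460,260),dish=(270,190,370,290),pot=(160,235,225,295),tube=(170,215,215,255))),("side",J,Q,dict(stake=(270,160,330,230),dish=(270,220,350,300),pot=(290,325,355,390),tube=(262,325,298,385)))):
    print(nm)
    rep('yellow',seg(A,B,bx['stake'],(18,120,80),(35,255,255),(.1,.3)))
    rep('wood',seg(A,B,bx['stake'],(8,60,30),(30,255,255),(.03,.3)))
    rep('blue rim',seg(A,B,bx['dish'],(105,150,40),(130,255,255),(.045,.06)))
    rep('bar',seg(A,B,bx['dish'],(0,0,0),(180,255,255),(.12,.15)))
    rep('lip',seg(A,B,bx['dish'],(5,150,80),(18,255,255),(.046,.06)))
    rep('ball',seg(A,B,bx['dish'],(3,100,40),(18,255,255),(.03,.06)))
    rep('pot rim',seg(A,B,bx['pot'],(0,0,0),(180,80,255),(.055,.065)))
    rep('tube rim',seg(A,B,bx['tube'],(0,120,60),(180,255,255),(.071,.079)))
    p=seg(A,B,bx['dish'],(0,0,0),(180,255,255),(.123,.137))
    if len(p)>5: v=np.linalg.svd((p-p.mean(0))[:,:2],full_matrices=False)[2][0]; print('bar ang deg',np.degrees(np.arctan2(v[1],v[0])))
    p=seg(A,B,bx['stake'],(8,60,30),(35,255,255),(.03,.3))
    if len(p)>5: v=np.linalg.svd(p-p.mean(0),full_matrices=False)[2][0]; print('stake dir',v, 'lean', np.degrees(np.arccos(abs(v[2]))), 'az',np.degrees(np.arctan2(v[1],v[0])))
E
python3 m.py
```

```text
top
yellow 67 mean [ 0.6512 -0.2998  0.1671] min [ 0.6394 -0.3058  0.152 ] max [ 0.6653 -0.2951  0.1776]
wood 337 mean [ 0.6031 -0.2923  0.1101] min [ 0.5323 -0.3062  0.03  ] max [ 0.6653 -0.2767  0.1776]
blue rim 15 mean [ 0.5484 -0.0022  0.0506] min [ 0.4723 -0.0563  0.0454] max [0.5813 0.0184 0.0562]
bar 435 mean [ 0.5225 -0.0302  0.1358] min [ 0.5064 -0.0959  0.124 ] max [0.5398 0.0354 0.1428]
lip 144 mean [ 0.6021 -0.0416  0.0525] min [ 0.5859 -0.0566  0.0463] max [ 0.617  -0.0284  0.0591]
ball 245 mean [ 0.5814 -0.0387  0.0528] min [ 0.5132 -0.0589  0.0462] max [ 0.6189 -0.0185  0.0593]
pot rim 217 mean [0.4849 0.2583 0.0595] min [0.4369 0.206  0.0551] max [0.5289 0.299  0.0649]
tube rim 63 mean [0.5522 0.2612 0.075 ] min [0.5367 0.2452 0.071 ] max [0.5698 0.2776 0.0788]
bar ang deg 80.59418056762972
stake dir [-0.63648182  0.09956143 -0.76483881] lean 40.10734565830581 az 171.10957456678986
side
yellow 61 mean [ 0.6485 -0.294   0.1588] min [ 0.6191 -0.3039  0.1227] max [ 0.6651 -0.2875  0.1765]
wood 189 mean [ 0.6146 -0.3247  0.1186] min [ 0.5418 -0.6436  0.0317] max [ 0.6667 -0.2734  0.1765]
blue rim 257 mean [ 0.5161 -0.0163  0.0495] min [ 0.464  -0.0904  0.045 ] max [0.5842 0.0365 0.0542]
bar 256 mean [ 0.5258 -0.0127  0.1338] min [ 0.5089 -0.0911  0.1202] max [0.5417 0.0431 0.1391]
lip 160 mean [ 0.578  -0.0327  0.0521] min [ 0.514  -0.0559  0.0465] max [ 0.6198 -0.0122  0.0566]
ball 208 mean [ 0.5691 -0.0297  0.0507] min [ 0.5117 -0.0559  0.0367] max [ 0.6209 -0.0103  0.0566]
pot rim 376 mean [0.4841 0.2533 0.0586] min [0.4376 0.207  0.055 ] max [0.5301 0.3023 0.0633]
tube rim 111 mean [0.5542 0.2668 0.0741] min [0.539  0.2497 0.071 ] max [0.5706 0.2831 0.0778]
bar ang deg 80.59220905852949
stake dir [-0.24925525 -0.92218785 -0.29570489] lean 72.80018924670831 az -105.12489254508051
```

View pics/crop0.png

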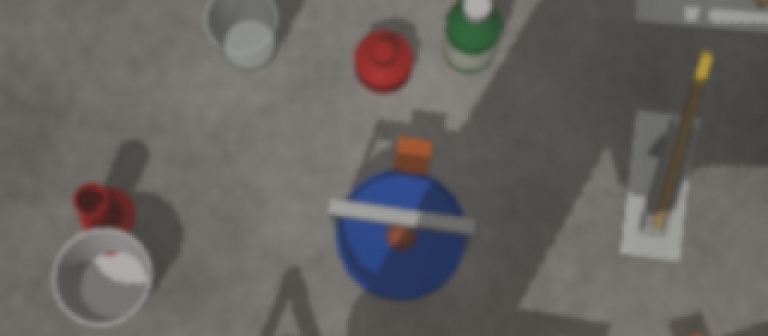

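The crop confirms it: blue dish at (400,235), lip at (415,153), grey bar across it and the ball near its middle. The heights agree with the description (bar top 0.136, rims 0.052/0.060/0.075, stake lean 40°). Next is a small planner for constant tool-frame rows.

```bash
cat >> h.py <<'E'
def pose(pos,yaw,tilt=0):
    "tool x at world azimuth yaw (deg), tool pointing down, tilted forward (towards tool x) by tilt"
    return np.array(pos),R.from_euler('z',yaw,degrees=True)*R.from_euler('y',-tilt,degrees=True)*R.from_euler('x',180,degrees=True)
def plan(target,n):
    s=robot.read_state(); p=np.array(s['eef_pos']); r=rot(s['tool_rot']); d=(r.inv()*target[1]).as_rotvec()
    st=R.from_rotvec(d/n); A=sum((st**k).as_matrix() if k else np.eye(3) for k in range(n))
    t=np.linalg.solve(A,r.inv().apply(target[0]-p))
    print('t',round(s['time'],2),'pos',p.round(4),'n',n,'lin',(t*1000).round(1),'ang',np.degrees(d/n).round(2),'|',np.linalg.norm(t*1000).round(1),np.degrees(np.linalg.norm(d/n)).round(1))
E
python3 -c "
from h import *
plan(pose([.633,-.297,.2],-8.9),12);plan(pose([.633,-.297,.2],-8.9),14)"
```

```text
t 0.1 pos [ 0.2368 -0.5778  0.2303] n 12 lin [ 36.4 -18.8   2.5] ang [-0.01  0.    2.6 ] | 41.1 2.6
t 0.1 pos [ 0.2368 -0.5778  0.2303] n 14 lin [ 31.1 -16.2   2.2] ang [-0.01  0.    2.23] | 35.2 2.2
```

Call:
arm_command(linear=[[31, -16, 2], [31, -16, 2], [31, -16, 2], [31, -16, 2], [31, -16, 2], [31, -16, 2], [31, -16, 2], [31, -16, 2], [31, -16, 2], [31, -16, 2], [31, -16, 2], [31, -16, 2]], angular=[[0, 0, 2.2], [0, 0, 2.2], [0, 0, 2.2], [0, 0, 2.2], [0, 0, 2.2], [0, 0, 2.2], [0, 0, 2.2], [0, 0, 2.2], [0, 0, 2.2], [0, 0, 2.2], [0, 0, 2.2], [0, 0, 2.2]], fingers=[1, 1, 1, 1, 1, 1, 1, 1, 1, 1, 1, 1])

```text
time: 1.1
eef_pos: [0.5673, -0.3244, 0.2067]
tool_rot: [-0.0, 0.999, -0.037, -0.0]
contact_force: [-0.6, -0.5, 0.7]
opening: 1.001
grip_force: 0.0
```

```bash
python3 -c "
from h import *
plan(pose([.633,-.297,.2],-8.9),4)"
```

```text
t 1.1 pos [ 0.5673 -0.3244  0.2067] n 4 lin [15.6 -8.5  1.7] ang [-0.01  0.01  1.17] | 17.9 1.2
```

Call:
arm_command(linear=[[16, -8, 2], [16, -8, 2], [16, -8, 2], [0, 0, 0], [0, 0, 0]], angular=[[0, 0, 1], [0, 0, 1], [0, 0, 1], [0, 0, 0], [0, 0, 0]], fingers=[1, 1, 1, 1, 1])

```text
time: 1.52
eef_pos: [0.6162, -0.3055, 0.2002]
tool_rot: [-0.0, 0.998, -0.061, -0.001]
contact_force: [0.1, 0.5, -0.1]
opening: 1.002
grip_force: 0.0
```

Run:
```python
from h import *
plan(pose([.633,-.297,.12],-8.9),4)
s,I,P=snap('top'); cv2.imwrite('pics/t1.png',cv2.resize(I[120:280,340:540],None,fx=3.5,fy=3.5,interpolation=3))
s,I,P=snap('side')
h=cv2.cvtColor(I,cv2.COLOR_BGR2HSV); m=cv2.inRange(h,(18,120,60),(35,255,255))>0; m&=(P[...,2]>.145)&(P[...,2]<.185)&(P[...,0]>.6)&(P[...,1]<-.2)
p=P[m]; print(len(p),p.mean(0) if len(p) else 0)
cv2.imwrite('pics/s1.png',cv2.resize(I[110:250,220:400],None,fx=4,fy=4,interpolation=3))
```

```text
t 1.52 pos [ 0.6162 -0.3055  0.2002] n 4 lin [ 3.9 -2.7 20. ] ang [-0.01  0.03  0.47] | 20.6 0.5
51 [ 0.64994817 -0.29489579  0.1613537 ]
```

View pics/s1.png

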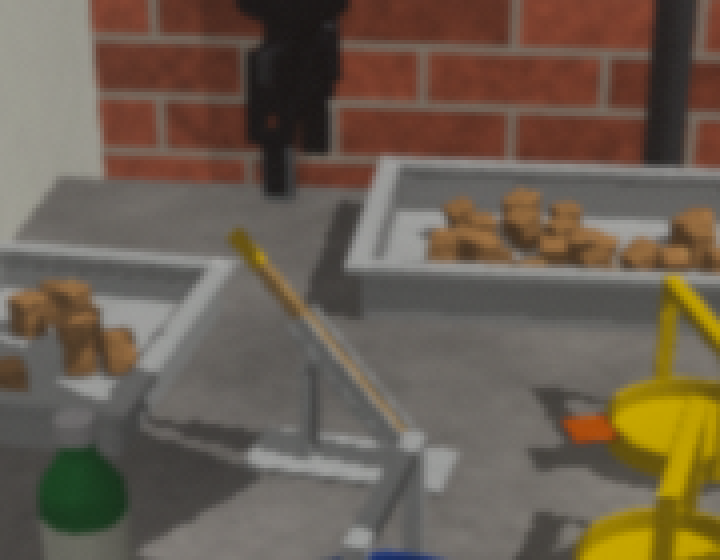

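The side crop shows the fingers (290,150) above and straddling the stake, with its top at (240,240). The measured yellow end agrees with my estimate, so I go down and close.

Call:
arm_command(linear=[[5, -3, 20], [5, -3, 20], [5, -3, 20], [1, 0, 20], [0, 0, 0], [0, 0, 0]], angular=[[0, 0, 0.5], [0, 0, 0.5], [0, 0, 0.5], [0, 0, 0.4], [0, 0, 0], [0, 0, 0]], fingers=[1, 1, 1, 1, 1, 1])

```text
time: 2.12
eef_pos: [0.6315, -0.2996, 0.1201]
tool_rot: [-0.001, 0.997, -0.079, -0.002]
contact_force: [1.2, -0.1, 0.4]
opening: 1.0
grip_force: 0.0
```

```bash
python3 -c "
from h import *
plan(pose([.633,-.297,.12],-8.9),1)"
```

```text
t 2.12 pos [ 0.6315 -0.2996  0.1201] n 1 lin [ 1.  -2.8  0.1] ang [-0.06  0.18 -0.16] | 3.0 0.2
```

Call:
arm_command(linear=[[1, -3, 0], [0, 0, 0], [0, 0, 0], [0, 0, 0], [0, 0, 0], [0, 0, 0], [0, 0, 0], [0, 0, 0], [0, 0, 0], [0, 0, 0], [0, 0, 0], [0, 0, 0]], angular=[[0, 0, 0], [0, 0, 0], [0, 0, 0], [0, 0, 0], [0, 0, 0], [0, 0, 0], [0, 0, 0], [0, 0, 0], [0, 0, 0], [0, 0, 0], [0, 0, 0], [0, 0, 0]], fingers=[1, 1, -1, -1, -1, -1, -1, -1, -1, -1, -1, -1])

```text
time: 3.12
eef_pos: [0.6347, -0.2967, 0.1214]
tool_rot: [0.0, 0.997, -0.079, -0.0]
contact_force: [-0.1, 0.7, 2.8]
opening: 0.107
grip_force: 58.5
```

Call:
arm_command(linear=[[0, 0, -8], [0, 0, -16], [0, 0, -24], [0, 0, -28], [0, 0, -30], [0, 0, -30], [0, 0, -30], [0, 0, -24], [0, 0, -16], [0, 0, 0]], angular=[[0, 0, 0], [0, 0, 0], [0, 0, 0], [0, 0, 0], [0, 0, 0], [0, 0, 0], [0, 0, 0], [0, 0, 0], [0, 0, 0], [0, 0, 0]], fingers=[-1, -1, -1, -1, -1, -1, -1, -1, -1, -1])

```text
time: 3.95
eef_pos: [0.6362, -0.2976, 0.3337]
tool_rot: [0.002, 0.997, -0.079, 0.004]
contact_force: [-0.8, -0.4, 1.4]
opening: 0.105
grip_force: 58.3
```

Run:
```python
from h import *
y=np.radians(25)
t=lambda z:np.array([.553+.0122*np.cos(y),.264+.0122*np.sin(y),z])
for n in (18,24): plan(pose(t(.32),25,40),n)
```

```text
t 3.95 pos [ 0.6362 -0.2976  0.3337] n 18 lin [ -0.7 -32.1   1.7] ang [ 0.68  2.13 -1.8 ] | 32.2 2.9
t 3.95 pos [ 0.6362 -0.2976  0.3337] n 24 lin [ -0.5 -24.1   1.3] ang [ 0.51  1.6  -1.35] | 24.1 2.2
```

Call:
arm_command(linear=[[0, -12, 1], [0, -24, 1], [0, -24, 1], [0, -24, 1], [0, -24, 1], [0, -24, 1], [0, -24, 1], [0, -24, 1], [0, -24, 1], [0, -24, 1], [0, -24, 1], [0, -24, 1]], angular=[[0.25, 0.8, -0.7], [0.5, 1.6, -1.4], [0.5, 1.6, -1.4], [0.5, 1.6, -1.4], [0.5, 1.6, -1.4], [0.5, 1.6, -1.4], [0.5, 1.6, -1.4], [0.5, 1.6, -1.4], [0.5, 1.6, -1.4], [0.5, 1.6, -1.4], [0.5, 1.6, -1.4], [0.5, 1.6, -1.4]], fingers=[-1, -1, -1, -1, -1, -1, -1, -1, -1, -1, -1, -1])

```text
time: 4.95
eef_pos: [0.6425, -0.0202, 0.3227]
tool_rot: [-0.038, 0.984, 0.063, 0.162]
contact_force: [-0.1, 0.3, -0.5]
opening: 0.103
grip_force: 58.4
```

Run:
```python
from h import *
y=np.radians(25)
t=lambda z:np.array([.553+.0122*np.cos(y),.264+.0122*np.sin(y),z])
for n in (10,12): plan(pose(t(.30),25,40),n)
```

```text
t 4.95 pos [ 0.6425 -0.0202  0.3227] n 10 lin [ -1.4 -30.    3.1] ang [ 0.58  2.04 -1.66] | 30.2 2.7
t 4.95 pos [ 0.6425 -0.0202  0.3227] n 12 lin [ -1.1 -25.    2.6] ang [ 0.49  1.7  -1.38] | 25.1 2.2
```

Call:
arm_command(linear=[[-1, -25, 3], [-1, -25, 3], [-1, -25, 3], [-1, -25, 3], [-1, -25, 3], [-1, -25, 3], [-1, -25, 3], [-1, -25, 3], [-1, -25, 3], [-1, -25, 3], [-1, -15, 2], [0, 0, 0]], angular=[[0.5, 1.7, -1.4], [0.5, 1.7, -1.4], [0.5, 1.7, -1.4], [0.5, 1.7, -1.4], [0.5, 1.7, -1.4], [0.5, 1.7, -1.4], [0.5, 1.7, -1.4], [0.5, 1.7, -1.4], [0.5, 1.7, -1.4], [0.5, 1.7, -1.4], [0.3, 1, -0.8], [0, 0, 0]], fingers=[-1, -1, -1, -1, -1, -1, -1, -1, -1, -1, -1, -1])

```text
time: 5.95
eef_pos: [0.5773, 0.2385, 0.2987]
tool_rot: [-0.071, 0.928, 0.19, 0.313]
contact_force: [-0.6, -0.0, -1.0]
opening: 0.107
grip_force: 58.5
```

Run:
```python
from h import *
y=np.radians(25)
t=lambda z:np.array([.553+.0122*np.cos(y),.264+.0122*np.sin(y),z])
plan(pose(t(.24),25,40),4)
for n in('side','top'):
    s,I,P=snap(n); cv2.imwrite(f'pics/{n}2.png',I); np.save(n+'2.npy',P)
    h=cv2.cvtColor(I,cv2.COLOR_BGR2HSV); m=cv2.inRange(h,(8,60,30),(35,255,255))>0
    g=np.array([.553,.264]); m&=(np.hypot(P[...,0]-g[0],P[...,1]-g[1])<.06)&(P[...,2]>.09)&(P[...,2]<.38)
    p=P[m]; print(n,len(p))
    if len(p)>10:
        v=np.linalg.svd(p-p.mean(0),full_matrices=False)[2][0]; v*=np.sign(v[2]); print('dir',v.round(3),'mean',p.mean(0).round(4),'zmin',p[:,2].min(),'zmax',p[:,2].max())
        for a in np.arange(.1,.36,.04):
            q=p[abs(p[:,2]-a)<.02]; 
            if len(q): print(round(a,2),len(q),np.median(q,0).round(4))
    v_,u_=np.where(m); print(u_.min(),u_.max(),v_.min(),v_.max()) if len(p) else 0
    if n=='side': cv2.imwrite('pics/s2.png',cv2.resize(I[190:390,200:400],None,fx=3,fy=3,interpolation=3))
```

```text
t 5.95 pos [0.5773 0.2385 0.2987] n 4 lin [-9.1 -8.2 11.6] ang [ 0.1   0.65 -0.43] | 16.9 0.8
side 583
dir [ 0.047 -0.013  0.999] mean [0.5633 0.2372 0.26  ] zmin 0.15746914728385758 zmax 0.3574063633671239
0.14 3 [0.5559 0.2368 0.1587]
0.18 116 [0.5595 0.2375 0.1809]
0.22 127 [0.5616 0.2381 0.22  ]
0.26 133 [0.5633 0.2383 0.2592]
0.3 45 [0.5638 0.2379 0.2866]
0.34 159 [0.5673 0.2379 0.3437]
264 282 190 295
top 79
dir [ 0.134 -0.033  0.99 ] mean [0.5666 0.2296 0.3485] zmin 0.3198389607385649 zmax 0.36043261598276277
0.3 1 [0.5724 0.2438 0.3198]
0.34 75 [0.5655 0.2285 0.3504]
166 175 188 199
```

View pics/s2.png

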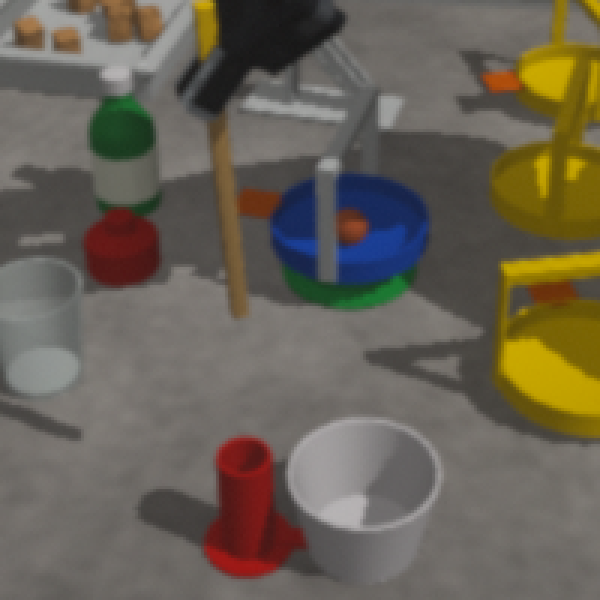

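Side crop: the stake hangs nearly upright from the gripper with its foot at (237,315), and the tube mouth is at (245,455). The grasp point and the measured stake line agree. I go above the mouth and finish the tilt.

Call:
arm_command(linear=[[-9, -8, 11], [-9, -8, 11], [-9, -8, 11], [-8, -8, 11], [0, 0, 0], [0, 0, 0], [0, 0, 0]], angular=[[0.1, 0.6, -0.4], [0.1, 0.6, -0.4], [0.1, 0.6, -0.4], [0.1, 0.6, -0.4], [0, 0, 0], [0, 0, 0], [0, 0, 0]], fingers=[-1, -1, -1, -1, -1, -1, -1])

```text
time: 6.63
eef_pos: [0.5682, 0.2654, 0.2473]
tool_rot: [-0.073, 0.918, 0.201, 0.335]
contact_force: [0.6, 0.3, -0.0]
opening: 0.106
grip_force: 58.5
```

```bash
cat > st.py <<'E'
from h import *
import sys
for n in('side','top'):
    s,I,P=snap(n); cv2.imwrite(f'pics/{n}{sys.argv[1]}.png',I)
    h=cv2.cvtColor(I,cv2.COLOR_BGR2HSV); near=np.hypot(P[...,0]-.554,P[...,1]-.264)<.06
    m=(cv2.inRange(h,(8,60,30),(35,255,255))>0)&near&(P[...,2]>.08)&(P[...,2]<.38)
    t=(cv2.inRange(h,(0,120,40),(6,255,255))>0)&near&(P[...,2]>.071)&(P[...,2]<.08)
    q=P[t]; print(n,'tube',len(q),((q.min(0)+q.max(0))/2).round(4) if len(q) else '')
    p=P[m]
    if len(p)>10:
        v=np.linalg.svd(p-p.mean(0),full_matrices=False)[2][0]; print('stake dir',(v*np.sign(v[2])).round(3),'z',p[:,2].min().round(4),p[:,2].max().round(4))
        for a in np.arange(.1,.36,.05):
            k=p[abs(p[:,2]-a)<.025]
            if len(k)>5: print(round(a,2),len(k),k.mean(0).round(4))
E
python3 st.py 3
python3 - <<'E'
from h import *
y=np.radians(25)
plan(pose([.554+.0122*np.cos(y),.264+.0122*np.sin(y),.2375],25,40),1)
E
```

```text
side tube 109 [0.5547 0.2656 0.0737]
stake dir [-0.004 -0.025  1.   ] z 0.1049 0.3059
0.1 49 [0.5567 0.2645 0.1155]
0.15 135 [0.5563 0.2649 0.1504]
0.2 165 [0.5565 0.2648 0.2008]
0.25 62 [0.5535 0.2666 0.24  ]
0.3 175 [0.5563 0.2603 0.2918]
top tube 18 [0.5537 0.2512 0.0748]
stake dir [ 0.072 -0.116  0.991] z 0.2591 0.3084
0.25 10 [0.5536 0.2626 0.2681]
0.3 73 [0.5545 0.2566 0.2964]
t 6.73 pos [0.5684 0.2656 0.248 ] n 1 lin [-8.  -4.6  7. ] ang [ 0.26 -0.14 -0.23] | 11.6 0.4
```

Call:
arm_command(linear=[[-8, -5, 7], [0, 0, 0], [-6.4, 0, 7.7], [-9.6, 0, 11.5], [-9.6, 0, 11.5], [0, 0, 0], [0, 0, 0]], angular=[[0, 0, 0], [0, 0, 0], [0, 0, 0], [0, 0, 0], [0, 0, 0], [0, 0, 0], [0, 0, 0]], fingers=[-1, -1, -1, -1, -1, -1, -1])

```text
time: 7.32
eef_pos: [0.5627, 0.2698, 0.1937]
tool_rot: [-0.073, 0.918, 0.201, 0.333]
contact_force: [0.3, 0.5, 0.5]
opening: 0.104
grip_force: 58.6
```

```bash
python3 st.py 4
python3 - <<'E'
from h import *
y=np.radians(25)
plan(pose([.554+.0122*np.cos(y),.264+.0122*np.sin(y),.1475],25,40),4)
I=cv2.imread('pics/side4.png'); cv2.imwrite('pics/s4.png',cv2.resize(I[240:390,220:370],None,fx=4,fy=4,interpolation=3))
E
```

```text
side tube 89 [0.5544 0.267  0.0741]
stake dir [ 0.003 -0.032  0.999] z 0.0801 0.2527
0.1 117 [0.5508 0.2689 0.102 ]
0.15 141 [0.5505 0.2694 0.1504]
0.2 49 [0.5511 0.2695 0.1941]
0.25 151 [0.5509 0.2644 0.2396]
top tube 0 
stake dir [ 0.043 -0.171  0.984] z 0.2051 0.2583
0.2 13 [0.5488 0.268  0.2166]
0.25 61 [0.5493 0.2607 0.2449]
t 7.42 pos [0.5641 0.2702 0.1963] n 4 lin [-7.8  0.3  9.4] ang [ 0.05 -0.02 -0.05] | 12.2 0.1
```

View pics/s4.png

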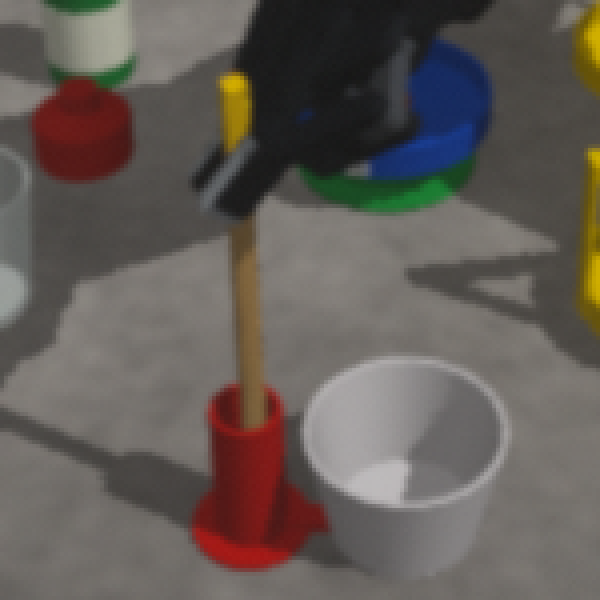

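Side crop: the foot is inside the tube mouth (255,425), roughly centred. Continuing down about 49 mm.

Call:
arm_command(linear=[[-7, 0, 10], [-7.8, 0, 9.4], [-7.8, 0, 9.4], [-7.8, 0, 9.4], [0, 0, 0], [0, 0, 0], [0, 0, 0]], angular=[[0, 0, 0], [0, 0, 0], [0, 0, 0], [0, 0, 0], [0, 0, 0], [0, 0, 0], [0, 0, 0]], fingers=[-1, -1, -1, -1, -1, -1, -1])

```text
time: 8.0
eef_pos: [0.5654, 0.2707, 0.148]
tool_rot: [-0.073, 0.918, 0.201, 0.335]
contact_force: [-1.1, -0.9, -0.2]
opening: 0.107
grip_force: 58.8
```

```bash
python3 st.py 5; python3 -c "
from h import *
s=robot.read_state(); print(s['eef_pos'],s['contact_force'],s['opening'])"
```

```text
side tube 83 [0.5545 0.267  0.074 ]
stake dir [-0.003 -0.092  0.996] z 0.08 0.2164
0.1 117 [0.5537 0.2701 0.1026]
0.15 45 [0.5536 0.2704 0.1374]
0.2 154 [0.5533 0.2631 0.1938]
top tube 0 
stake dir [ 0.051 -0.132  0.99 ] z 0.1556 0.2084
0.15 10 [0.5511 0.2675 0.1664]
0.2 58 [0.5516 0.2621 0.1954]
[0.56533104 0.27072836 0.14790566] [ 0.26268825  0.32699907 -0.86771589] 0.10777703168316902
```

Call:
arm_command(linear=[[-0.7, 0, 0.8], [-0.7, 0, 0.8], [0, 0, 0], [0, 0, 0]], angular=[[0, 0, 0], [0, 0, 0], [0, 0, 0], [0, 0, 0]], fingers=[-1, -1, -1, -1])

```text
time: 8.43
eef_pos: [0.5659, 0.2709, 0.1465]
tool_rot: [-0.073, 0.917, 0.201, 0.336]
contact_force: [-2.8, -0.7, 5.9]
opening: 0.103
grip_force: 59.4
```

Contact at 5.9 N upward, so the foot is on the floor. Releasing.

Call:
arm_command(linear=[[0, 0, 0], [0, 0, 0], [0, 0, 0], [0, 0, 0], [0, 0, 0], [0, 0, 0], [0, 0, 0], [0, 0, 0], [0, 0, 0], [0, 0, 0]], angular=[[0, 0, 0], [0, 0, 0], [0, 0, 0], [0, 0, 0], [0, 0, 0], [0, 0, 0], [0, 0, 0], [0, 0, 0], [0, 0, 0], [0, 0, 0]], fingers=[0.3, 1, 1, 1, 1, 1, 1, 1, 1, 1])

```text
time: 9.27
eef_pos: [0.5648, 0.2705, 0.1446]
tool_rot: [-0.073, 0.918, 0.201, 0.334]
contact_force: [0.1, -0.6, -0.2]
opening: 0.997
grip_force: 0.0
```

```bash
python3 st.py 6
python3 - <<'E'
from h import *
I=cv2.imread('pics/side6.png'); cv2.imwrite('pics/s6.png',cv2.resize(I[240:390,220:370],None,fx=4,fy=4,interpolation=3))
E
```

```text
side tube 85 [0.5548 0.2671 0.0743]
stake dir [ 0.015 -0.109  0.994] z 0.0802 0.2213
0.1 107 [0.5549 0.2706 0.1014]
0.15 165 [0.5568 0.2633 0.1547]
0.2 133 [0.5562 0.2637 0.1921]
top tube 0 
stake dir [0.039 0.048 0.998] z 0.1233 0.2084
0.15 31 [0.5519 0.2603 0.1556]
0.2 51 [0.5535 0.2622 0.1968]
```

View pics/s6.png

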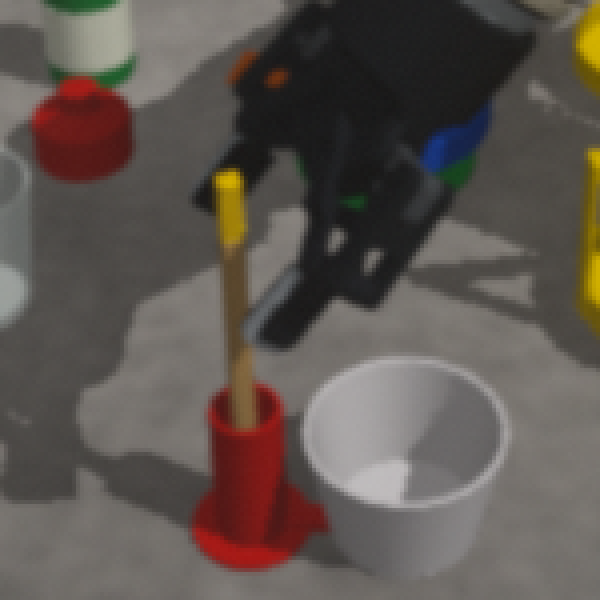

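The side crop shows the stake standing upright in the tube (235,300), released, with the fingers straddling it. I retract straight along the tool axis.

Call:
arm_command(linear=[[0, 0, -8], [0, 0, -16], [0, 0, -20], [0, 0, -24], [0, 0, -24], [0, 0, -24], [0, 0, -20], [0, 0, -14], [0, 0, 0]], angular=[[0, 0, 0], [0, 0, 0], [0, 0, 0], [0, 0, 0], [0, 0, 0], [0, 0, 0], [0, 0, 0], [0, 0, 0], [0, 0, 0]], fingers=[1, 1, 1, 1, 1, 1, 1, 1, 1])

```text
time: 10.12
eef_pos: [0.4777, 0.2302, 0.2633]
tool_rot: [-0.073, 0.917, 0.201, 0.337]
contact_force: [0.6, -0.1, 1.3]
opening: 0.998
grip_force: 0.0
```

```bash
python3 st.py 7; python3 -c "
from h import *
print(robot.read_state()['joint_pos'].round(2))
for n in (20,24): plan(pose([.523,-.029,.22],80.6),n)"
```

```text
side tube 89 [0.5544 0.2662 0.0747]
stake dir [ 0.003 -0.013  1.   ] z 0.0806 0.2054
0.1 116 [0.5543 0.2703 0.1027]
0.15 140 [0.5539 0.2702 0.1507]
0.2 118 [0.5545 0.269  0.1921]
top tube 49 [0.5526 0.2621 0.0751]
stake dir [0.018 0.014 1.   ] z 0.0806 0.2075
0.1 36 [0.5514 0.2603 0.1021]
0.15 37 [0.5507 0.2607 0.1497]
0.2 55 [0.5528 0.2615 0.1958]
[ 0.21 -0.59  2.32  0.21  0.73  1.24]
t 10.22 pos [0.4775 0.2303 0.2601] n 20 lin [-9.6 10.  -0.8] ang [ 0.98 -1.84 -2.68] | 13.9 3.4
t 10.22 pos [0.4775 0.2303 0.2601] n 24 lin [-8.   8.3 -0.7] ang [ 0.82 -1.53 -2.23] | 11.6 2.8
```

Call:
arm_command(linear=[[-4, 4, -1], [-8, 8, -1], [-8, 8, -1], [-8, 8, -1], [-8, 8, -1], [-8, 8, -1], [-8, 8, -1], [-8, 8, -1], [-8, 8, -1], [-8, 8, -1], [-8, 8, -1], [-8, 8, -1]], angular=[[0.4, -0.8, -1.1], [0.8, -1.5, -2.2], [0.8, -1.5, -2.2], [0.8, -1.5, -2.2], [0.8, -1.5, -2.2], [0.8, -1.5, -2.2], [0.8, -1.5, -2.2], [0.8, -1.5, -2.2], [0.8, -1.5, -2.2], [0.8, -1.5, -2.2], [0.8, -1.5, -2.2], [0.8, -1.5, -2.2]], fingers=[1, 1, 1, 1, 1, 1, 1, 1, 1, 1, 1, 1])

```text
time: 11.22
eef_pos: [0.4656, 0.1049, 0.2245]
tool_rot: [-0.041, 0.883, 0.431, 0.183]
contact_force: [0.0, -0.1, 0.1]
opening: 0.997
grip_force: 0.0
```

```bash
python3 -c "
from h import *
print(robot.read_state()['joint_pos'].round(2))
for n in (12,14): plan(pose([.5227,-.030,.22],80.6),n)"
```

```text
[-0.14 -0.42  2.17  0.3   1.14  0.43]
t 11.22 pos [0.4656 0.1049 0.2245] n 12 lin [-8.3  9.1 -0.7] ang [ 0.84 -1.61 -2.35] | 12.4 3.0
t 11.22 pos [0.4656 0.1049 0.2245] n 14 lin [-7.1  7.8 -0.6] ang [ 0.72 -1.38 -2.01] | 10.6 2.5
```

Call:
arm_command(linear=[[-8, 9, -1], [-8, 9, -1], [-8, 9, -1], [-8, 9, -1], [-8, 9, -1], [-8, 9, -1], [-8, 9, -1], [-8, 9, -1], [-8, 9, -1], [-8, 9, -1], [-8, 9, -1], [0, 0, 0]], angular=[[0.8, -1.6, -2.3], [0.8, -1.6, -2.3], [0.8, -1.6, -2.3], [0.8, -1.6, -2.3], [0.8, -1.6, -2.3], [0.8, -1.6, -2.3], [0.8, -1.6, -2.3], [0.8, -1.6, -2.3], [0.8, -1.6, -2.3], [0.8, -1.6, -2.3], [0.8, -1.6, -2.3], [0, 0, 0]], fingers=[1, 1, 1, 1, 1, 1, 1, 1, 1, 1, 1, 1])

```text
time: 12.22
eef_pos: [0.5158, -0.0176, 0.2239]
tool_rot: [-0.001, 0.779, 0.627, 0.018]
contact_force: [0.5, 0.8, 0.4]
opening: 1.001
grip_force: 0.0
```

Call:
arm_command(linear=[[0, 0, 0], [0, 0, 0]], angular=[[0, 0, 0], [0, 0, 0]], fingers=[1, 1])

```text
time: 12.38
eef_pos: [0.514, -0.0162, 0.2243]
tool_rot: [-0.001, 0.779, 0.626, 0.019]
contact_force: [0.3, -0.0, 0.4]
opening: 1.002
grip_force: 0.0
```

```bash
cat > d.py <<'E'
from h import *
s,J,Q=snap('side')
cv2.imwrite('pics/side8.png',J)
g=np.array([.523,-.03]); c=np.hypot(Q[...,0]-g[0],Q[...,1]-g[1])<.075
hs=cv2.cvtColor(J,cv2.COLOR_BGR2HSV)
m=c&(Q[...,2]>.122)&(Q[...,2]<.14)&(hs[...,1]<80); p=Q[m]; print('bar',len(p),p.mean(0).round(4),p.min(0).round(4),p.max(0).round(4))
v=np.linalg.svd((p-p.mean(0))[:,:2],full_matrices=False)[2][0]; print(np.degrees(np.arctan2(v[1],v[0])))
E
python3 d.py; python3 -c "
from h import *
print(robot.read_state()['joint_pos'].round(2))
plan(pose([.5227,-.030,.20],80.6),3)"
```

```text
bar 260 [ 0.5252 -0.0167  0.1342] [ 0.5091 -0.0929  0.123 ] [0.5414 0.0411 0.1388]
80.74401024950788
[-0.21 -0.06  1.84  0.03  1.34  0.  ]
t 12.43 pos [ 0.514  -0.0162  0.2247] n 3 lin [-4.1  3.6  8.2] ang [ 0.45 -0.59 -1.01] | 9.9 1.3
```

Call:
arm_command(linear=[[-4, 3.6, 8], [-4, 3.6, 8], [-4, 3.6, 8], [0, 0, 0], [0, 0, 0], [0, 0, 0]], angular=[[0.45, -0.6, -1], [0.45, -0.6, -1], [0.45, -0.6, -1], [0, 0, 0], [0, 0, 0], [0, 0, 0]], fingers=[1, 1, 1, 1, 1, 1])

```text
time: 12.93
eef_pos: [0.5233, -0.0302, 0.2016]
tool_rot: [0.001, 0.763, 0.647, -0.0]
contact_force: [-0.1, -0.0, -0.2]
opening: 1.006
grip_force: 0.0
```

```bash
python3 -c "
from h import *
plan(pose([.5227,-.030,.111],80.6),5)"
```

```text
t 12.93 pos [ 0.5233 -0.0302  0.2016] n 5 lin [ 0.  -0.1 18.1] ang [ 0.01  0.01 -0.  ] | 18.1 0.0
```

Call:
arm_command(linear=[[0, 0, 18], [0, 0, 22], [0, 0, 22], [0, 0, 18], [0, 0, 10], [0, 0, 0], [0, 0, 0], [0, 0, 0]], angular=[[0, 0, 0], [0, 0, 0], [0, 0, 0], [0, 0, 0], [0, 0, 0], [0, 0, 0], [0, 0, 0], [0, 0, 0]], fingers=[1, 1, 1, 1, 1, 1, 1, 1])

```text
time: 13.6
eef_pos: [0.5245, -0.0306, 0.1134]
tool_rot: [0.002, 0.763, 0.647, 0.001]
contact_force: [-0.0, -0.0, 0.5]
opening: 1.003
grip_force: 0.0
```

```bash
python3 -c "
from h import *
plan(pose([.5227,-.030,.111],80.6),1)"
```

```text
t 13.6 pos [ 0.5245 -0.0306  0.1134] n 1 lin [ 0.3 -1.9  2.4] ang [ 0.22  0.08 -0.01] | 3.1 0.2
```

Call:
arm_command(linear=[[0, -1, 1.5], [0, 0, 0], [0, 0, 0], [0, 0, 0], [0, 0, 0], [0, 0, 0], [0, 0, 0], [0, 0, 0], [0, 0, 0], [0, 0, 0], [0, 0, 0], [0, 0, 0]], angular=[[0, 0, 0], [0, 0, 0], [0, 0, 0], [0, 0, 0], [0, 0, 0], [0, 0, 0], [0, 0, 0], [0, 0, 0], [0, 0, 0], [0, 0, 0], [0, 0, 0], [0, 0, 0]], fingers=[0.5, 0, -0.3, -0.45, -0.5, -0.54, -0.57, -0.6, -0.63, -0.66, -0.69, -0.72])

```text
time: 14.6
eef_pos: [0.5226, -0.0303, 0.1105]
tool_rot: [0.001, 0.763, 0.647, 0.0]
contact_force: [0.9, -0.5, -0.3]
opening: 0.152
grip_force: 51.1
```

Call:
arm_command(linear=[[0, 0, 0], [0, 0, 0], [0, 0, 0], [0, 0, 0], [0, 0, 0], [0, 0, 0]], angular=[[0, 0, 0], [0, 0, 0], [0, 0, 0], [0, 0, 0], [0, 0, 0], [0, 0, 0]], fingers=[-0.8, -1, -1, -1, -1, -1])

```text
time: 15.1
eef_pos: [0.5226, -0.0303, 0.1105]
tool_rot: [0.001, 0.763, 0.647, 0.0]
contact_force: [1.2, -1.2, 1.4]
opening: 0.149
grip_force: 59.0
```

```bash
cat > b.py <<'E'
from h import *
import sys
st=robot.read_state(); e=st['eef_pos']; print('t',round(st['time'],2),'tcp',e.round(4),st['contact_force'].round(1),st['opening'].round(3),'q6',st['joint_pos'][5].round(2),'yaw',np.degrees(np.arctan2(*rot(st['tool_rot']).as_matrix()[[1,0],0])).round(2),'tilt z',rot(st['tool_rot']).as_matrix()[:,2].round(4))
for n in('side','top'):
    s,J,Q=snap(n); cv2.imwrite(f'pics/{n}{sys.argv[1]}.png',J)
    h=cv2.cvtColor(J,cv2.COLOR_BGR2HSV); r=np.hypot(Q[...,0]-e[0],Q[...,1]-e[1])
    zb=e[2]-.111  # lift off the stand
    o=(cv2.inRange(h,(3,110,40),(19,255,255))>0)&(abs(Q[...,2]-zb-.05)<.02)
    bl=(cv2.inRange(h,(105,130,40),(130,255,255))>0)&(r<.07)&(abs(Q[...,2]-zb-.05)<.03)
    b=Q[o&(r<.045)]; l=Q[o&(r>.066)&(r<.105)]; d=Q[bl]
    top=d[d[:,2]>np.quantile(d[:,2],.97)-.004] if len(d) else d
    for k,p in(('ball',b),('lip',l)):
        print(n,k,len(p),p.mean(0).round(4) if len(p) else '')
    if len(l)>5:
        c=l.mean(0)-e; print('  lip azimuth',np.degrees(np.arctan2(c[1],c[0])).round(1))
    if len(top)>30:
        A=np.c_[top[:,:2]-e[:2],np.ones(len(top))]; w=np.linalg.lstsq(A,top[:,2],rcond=None)[0]; print('  rim n',len(top),'z',w[2].round(4),'slope deg',np.degrees(w[:2]).round(2))
E
python3 b.py 9
```

```text
Traceback (most recent call last):
  File "b.py", line 3, in <module>
    st=robot.read_state(); e=st['eef_pos']; print('t',round(st['time'],2),'tcp',e.round(4),st['contact_force'].round(1),st['opening'].round(3),'q6',st['joint_pos'][5].round(2),'yaw',np.degrees(np.arctan2(*rot(st['tool_rot']).as_matrix()[[1,0],0])).round(2),'tilt z',rot(st['tool_rot']).as_matrix()[:,2].round(4))
                                                                                                                        ^^^^^^^^^^^^^^^^^^^
AttributeError: 'float' object has no attribute 'round'
```

Gripped, with the opening matching the 14 mm bar. Now a smooth vertical lift of 100 mm over about 2 s.

Call:
arm_command(linear=[[0, 0, -1], [0, 0, -2], [0, 0, -3], [0, 0, -4], [0, 0, -5], [0, 0, -6], [0, 0, -7], [0, 0, -7], [0, 0, -7], [0, 0, -7], [0, 0, -7], [0, 0, -7]], angular=[[0, 0, 0], [0, 0, 0], [0, 0, 0], [0, 0, 0], [0, 0, 0], [0, 0, 0], [0, 0, 0], [0, 0, 0], [0, 0, 0], [0, 0, 0], [0, 0, 0], [0, 0, 0]], fingers=[-1, -1, -1, -1, -1, -1, -1, -1, -1, -1, -1, -1])

```text
time: 16.1
eef_pos: [0.5224, -0.0301, 0.1742]
tool_rot: [0.001, 0.763, 0.647, 0.0]
contact_force: [0.4, -0.9, -1.9]
opening: 0.152
grip_force: 58.5
```

Call:
arm_command(linear=[[0, 0, -7], [0, 0, -7], [0, 0, -6], [0, 0, -5], [0, 0, -4], [0, 0, -3], [0, 0, -2], [0, 0, -2], [0, 0, -1], [0, 0, 0], [0, 0, 0], [0, 0, 0]], angular=[[0, 0, 0], [0, 0, 0], [0, 0, 0], [0, 0, 0], [0, 0, 0], [0, 0, 0], [0, 0, 0], [0, 0, 0], [0, 0, 0], [0, 0, 0], [0, 0, 0], [0, 0, 0]], fingers=[-1, -1, -1, -1, -1, -1, -1, -1, -1, -1, -1, -1])

```text
time: 17.1
eef_pos: [0.5221, -0.03, 0.2101]
tool_rot: [0.001, 0.763, 0.647, -0.0]
contact_force: [0.6, -0.9, -2.3]
opening: 0.151
grip_force: 58.5
```

```bash
sed -i "s/st\['opening'\].round(3)/round(st['opening'],3)/" b.py; python3 b.py 10; python3 -c "
from h import *
I=cv2.imread('pics/side10.png'); cv2.imwrite('pics/s10.png',cv2.resize(I[170:390,200:420],None,fx=2.7,fy=2.7,interpolation=3))"
```

```text
t 17.1 tcp [ 0.5221 -0.03    0.2101] [ 0.6 -0.9 -2.3] 0.151 q6 -0.04 yaw 80.6 tilt z [ 8.0e-04 -1.6e-03 -1.0e+00]
side ball 93 [ 0.5218 -0.0183  0.1478]
side lip 100 [ 0.6027 -0.0384  0.1523]
  lip azimuth -5.9
  rim n 185 z 0.1508 slope deg [0.13 0.31]
top ball 0 
top lip 0 
  rim n 82 z 0.1531 slope deg [ 0.49 -1.07]
```

View pics/s10.png

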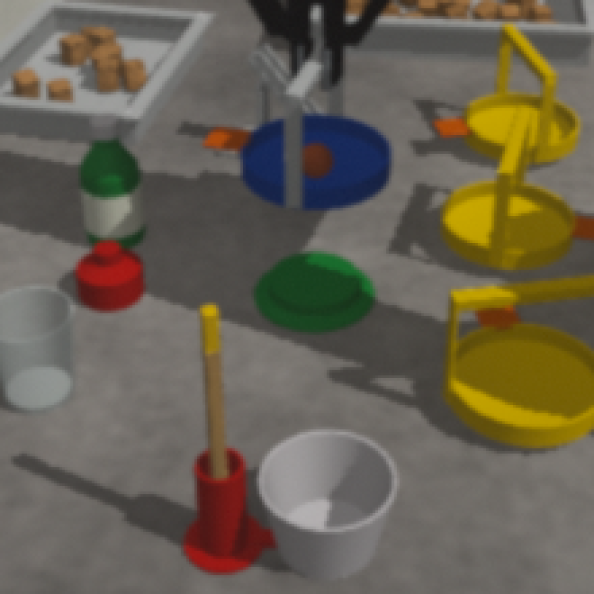

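Side crop: the dish is level above the green stand (313,290) with the ball in its middle (315,160), and the stake still stands. Lip azimuth is −9.4° and the direction to the pot 97.5°, so I turn it +106.7° about world z (−z of the tool).

Call:
arm_command(linear=[[0, 0, 0], [0, 0, 0], [0, 0, 0], [0, 0, 0], [0, 0, 0], [0, 0, 0], [0, 0, 0], [0, 0, 0], [0, 0, 0], [0, 0, 0], [0, 0, 0], [0, 0, 0]], angular=[[0, 0, -0.4], [0, 0, -0.8], [0, 0, -1.2], [0, 0, -1.6], [0, 0, -2], [0, 0, -2.4], [0, 0, -2.8], [0, 0, -3.2], [0, 0, -3.6], [0, 0, -3.6], [0, 0, -3.6], [0, 0, -3.6]], fingers=[-1, -1, -1, -1, -1, -1, -1, -1, -1, -1, -1, -1])

```text
time: 18.2
eef_pos: [0.5223, -0.0301, 0.2104]
tool_rot: [0.001, 0.576, 0.817, -0.0]
contact_force: [-0.1, -0.5, -1.7]
opening: 0.155
grip_force: 58.5
```

Call:
arm_command(linear=[[0, 0, 0], [0, 0, 0], [0, 0, 0], [0, 0, 0], [0, 0, 0], [0, 0, 0], [0, 0, 0], [0, 0, 0], [0, 0, 0], [0, 0, 0], [0, 0, 0], [0, 0, 0]], angular=[[0, 0, -3.6], [0, 0, -3.6], [0, 0, -3.6], [0, 0, -3.6], [0, 0, -3.6], [0, 0, -3.6], [0, 0, -3.6], [0, 0, -3.6], [0, 0, -3.6], [0, 0, -3.6], [0, 0, -3.6], [0, 0, -3.6]], fingers=[-1, -1, -1, -1, -1, -1, -1, -1, -1, -1, -1, -1])

```text
time: 19.2
eef_pos: [0.5223, -0.03, 0.2104]
tool_rot: [0.001, 0.235, 0.972, -0.001]
contact_force: [0.2, -0.0, -1.7]
opening: 0.151
grip_force: 58.5
```

Call:
arm_command(linear=[[0, 0, 0], [0, 0, 0], [0, 0, 0], [0, 0, 0], [0, 0, 0], [0, 0, 0], [0, 0, 0], [0, 0, 0], [0, 0, 0], [0, 0, 0], [0, 0, 0], [0, 0, 0]], angular=[[0, 0, -3.6], [0, 0, -3.6], [0, 0, -3.6], [0, 0, -3.6], [0, 0, -3.6], [0, 0, -3.2], [0, 0, -2.8], [0, 0, -2.4], [0, 0, -2.3], [0, 0, -2], [0, 0, -1.6], [0, 0, -1.2]], fingers=[-1, -1, -1, -1, -1, -1, -1, -1, -1, -1, -1, -1])

```text
time: 20.2
eef_pos: [0.5223, -0.0301, 0.2104]
tool_rot: [0.001, -0.054, 0.999, -0.001]
contact_force: [-0.1, 0.3, -1.4]
opening: 0.153
grip_force: 58.5
```

Call:
arm_command(linear=[[0, 0, 0], [0, 0, 0], [0, 0, 0], [0, 0, 0], [0, 0, 0], [0, 0, 0], [0, 0, 0], [0, 0, 0], [0, 0, 0], [0, 0, 0]], angular=[[0, 0, -0.8], [0, 0, -0.4], [0, 0, 0], [0, 0, 0], [0, 0, 0], [0, 0, 0], [0, 0, 0], [0, 0, 0], [0, 0, 0], [0, 0, 0]], fingers=[-1, -1, -1, -1, -1, -1, -1, -1, -1, -1])

```text
time: 21.03
eef_pos: [0.5223, -0.0301, 0.2104]
tool_rot: [0.001, -0.064, 0.998, -0.001]
contact_force: [0.6, 0.4, -1.5]
opening: 0.152
grip_force: 58.5
```

```bash
python3 b.py 11; python3 st.py 12; python3 -c "
from h import *
I=cv2.imread('pics/side11.png'); cv2.imwrite('pics/s11.png',cv2.resize(I[170:390,200:420],None,fx=2.7,fy=2.7,interpolation=3))"
```

```text
t 21.03 tcp [ 0.5223 -0.0301  0.2104] [ 0.6  0.4 -1.5] 0.152 q6 -1.91 yaw -172.71 tilt z [ 0.0013 -0.0016 -1.    ]
side ball 97 [ 0.5191 -0.0205  0.1479]
side lip 143 [0.5099 0.0517 0.1522]
  lip azimuth 98.6
  rim n 189 z 0.1508 slope deg [-0.13  0.42]
top ball 12 [ 0.515  -0.0232  0.1522]
top lip 138 [0.5077 0.0437 0.1529]
  lip azimuth 101.2
  rim n 48 z 0.151 slope deg [-0.86  1.53]
side tube 83 [0.5542 0.2657 0.0741]
stake dir [ 0.003 -0.01   1.   ] z 0.0803 0.2052
0.1 117 [0.5547 0.2704 0.1026]
0.15 142 [0.5545 0.2705 0.1504]
0.2 117 [0.5551 0.2695 0.1922]
top tube 49 [0.5523 0.2617 0.0757]
stake dir [0.02  0.019 1.   ] z 0.0803 0.208
0.1 33 [0.5513 0.2603 0.1012]
0.15 39 [0.5513 0.2606 0.149 ]
0.2 54 [0.553  0.2619 0.1957]
```

View pics/s11.png

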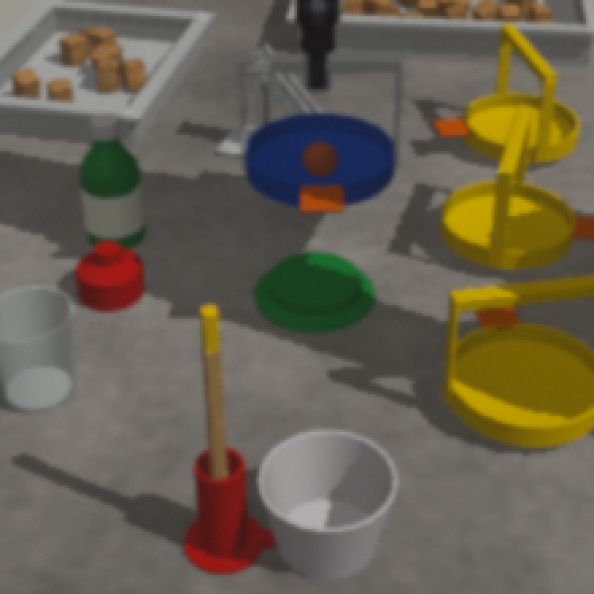

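The lip points at the pot (97–99° measured, 97.5° wanted). The dish is level 10 cm above the stand with the ball in its middle, the stake stands, and the bystanders are untouched. Handing in.

```bash
python3 -c "
from cell import robot
print(robot.job_done())"
```

```text
the job is handed in; nothing more can be done
None
```

The job is handed in after about 21 s of robot time: the stake stands upright in the red tube, and the arm holds the blue dish level 10 cm above its stand, lip pointing at the white pot (within about 2° by the tool and side camera; the top camera read nearly 4° off), ball in the middle.

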